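# Clamp a card case in the painting jig

## Task

At the bag painter's table, push the wine-red card case along the jig with a fingertip until it sits fully home against the metal end stop. Then push the red toggle lever over, away from the robot, past its centre so that it snaps across and the rubber foot clamps the case. Only push: do not pick the case up, and leave the jars, cup, phone, palette and brush where they are.

Things in the scene. Friction and masses are not known exactly. Their poses are not given: they have to be found in the camera images.
- jig: painting jig fixed to the table: plywood board 260 mm (its x) x 190 mm (its y, from -75 to +115 mm), 12 mm thick. Origin on the table under the middle of the channel; x points along the channel to the end stop (roughly away from the robot), y to the left (the clamp's side), z up. Two aluminium rails, 10 mm high above the board, 10 mm wide, from x = -105 to +85 mm, leave a channel 76 mm wide centred on y = 0. The board's top at z = 12 mm is the channel's floor.
- stop (a point): middle of the end stop's face that meets the case: x = 80, y = 0, z = 18 mm in the jig's frame. The stop rises 16 mm above the board.
- card_case: rigid wine-red card case with painted stripes and a small brass stud on its near edge, 90 mm (its x, along the channel) x 70 mm (y) x 12 mm thick, about 120 g, loose, lying in the channel, 25 to 50 mm short of the stop. Origin at the centre of its underside; x points to the stop. Fully home, its origin is at x = 35 mm in the jig's frame and its near edge at x = -10 mm. It slides freely (about 1 N).
- pivot (a point): the lever's pivot, on top of the clamp's two steel cheeks: x = 70, y = 90, z = 80 mm in the jig's frame; its axis runs along the jig's y. The cheeks stand from y = 75 to 105, x = 56 to 84 mm, up to z = 82 mm; the pin reaches 86 mm.
- lever_tip (a point): middle of the lever's rounded end, 90 mm from the pivot. The lever has a red grip of 19 mm diameter over its upper 52 mm (rounded end 9.5 mm beyond this point). Open, it leans 34 degrees from upright towards the robot (jig's -x); thrown, it leans 34 degrees the other way (+x).
- lever (a joint): lever angle in rad: 0 = open (leaning to the jig's -x), 0.6 = upright, the centre, 1.2 = thrown and clamped (leaning to +x). An over-centre spring drives it to the nearer end: it takes about 5 N at the tip to start it from 0, and past 0.6 it snaps to 1.2 by itself.
- clamp_foot: sprung black rubber foot, 18 mm diameter, under a steel arm that reaches from the clamp's cheeks over the channel; the foot is at x = 55, y = 12 mm in the jig's frame; this origin has the height of its underside at its middle. Lever open: 33 mm above the table, 9 mm over the case; the arm's top is at 62 mm and the carriage by the cheeks at 71 mm. Throwing the lever lowers it 12 mm, so that it presses on the case with about 6 N.
- jar_red: small paint jar, red glass with black screw lid, 35 mm diameter, 42 mm tall, loose, beside the jig; origin at the centre of its underside. Leave alone.
- jar_blue: the same jar in blue. Leave alone.
- jar_yellow: the same jar in yellow. Leave alone.
- water_cup: clear plastic water cup, 68 mm across, 85 mm tall, loose; origin at the centre of its underside. Leave alone.
- phone: white phone lying flat, 145 x 70 x 8 mm, loose; origin at the centre of its underside. Leave alone.
- palette: round white mixing palette, 120 mm across, 5 mm thick, lying flat, loose; origin at the centre of its underside. Leave alone.
- brush: paint brush 190 mm long lying on the table, loose. Leave alone.
Not all that is in view belongs to the job. What is shaped like the card_case but green or turquoise is not meant.

How it is judged:
By the outcome, as a careful person would: the job done as asked, in the order asked, and still so for the second after the job is handed in, with the robot touching nothing.
It also fails if it takes over 45 s, if anything falls off the work surface, if the arm or the gripper's body presses on something with over 40 N, if the wrist force passes 120 N, or if a joint passes its speed limit or range.

## Robot

A 6-joint arm with a two-finger parallel gripper is mounted at the origin on the work surface. World frame = base frame: x ahead of the robot, y to its left, z up, the work surface at z = 0. Lengths are in mm, angles in rad, forces in N, time in s.
With the tool pointing down it reaches from about 400 to 925 mm from the base axis. Payload 12.5 kg.
Tool frame: the origin (TCP) lies at the very end of the fingers, on their centre line; the grasp point (between the pads) lies 19 mm behind it (tcp_to_grasp is the z of the grasp point in the tool frame, in mm); z points along the fingers, x is the direction in which the jaws open and shut, and the axes are right-handed (so a half turn about z gives the same grasp; the last joint's range is limited). The gripper opens to 95 mm and grips with 3 to 60 N. Pads are 20 mm wide; open, the fingers measure 119 mm over their backs; the gripper's body (75 mm by 180 mm) begins 59 mm behind the grasp point.
Start: joints at [-0.106, 0.491, 1.559, -0, 1.092, -0.106], TCP at [625.017, 0.021, 214.661] pointing down, gripper open.
Joint ranges: [-3.1, 3.1], [-0.84, 2.19], [0.05, 2.79], [-1.13, 4.28], [0.06, 2.93], [-2.69, 2.69]. Speed limits (rad/s): [2.22, 2.22, 2.79, 3.14, 3.14, 3.14].

## Interface

Orientations are given as [roll, pitch, yaw] about the fixed x, y, z axes, in that order (R = Rz(yaw) Ry(pitch) Rx(roll)).
In Python, from cell import state, read_camera, camera_info, job_done, tcp_to_grasp gives the robot as it stands. The module is installed in compiled form; this text tells all that it offers.
- The arm moves only by the tool servo_tool, never from a script. Its argument "rows" is a list of rows, each a list of 7 numbers: the turn, a rotation vector about the tool's x, y, z in degrees, then the shift along the tool's x, y, z in m, then the finger opening in m, from 0 to 0.0951. A call has 1 to 12 rows; each row is the pose to reach, as a shift and turn from the pose commanded when the call began, along the tool's axes at that moment; what a row does not reach only later rows make up. A row lasts 1/8 s, in which the tool goes at most 62.5 mm and 10.7 degrees, less where a joint would pass 70% of its speed; a pose out of reach is approached as far as the arm can. A call with a gripper value outside its range is refused whole. The fingers move at their own pace and stop on an object; the grip force is fixed at half the most. Time passes only in rows, so rows that repeat a pose let the fingers close. It gives the time, the measured TCP pose, the force and the opening at its end, in the units of the state.
- state(): the state, without advancing time (a new reading comes with each control period).
- read_camera(name): name is "scene" or "side" or "wrist"; returns the picture (384x512x3 uint8, red, green, blue); there is no depth.
- camera_info(name): a dict with "vfov" (degrees; the focal length in pixels is half the picture's height over the tangent of half this angle, whatever the lens; pixels are square), "cx", "cy" (the principal point, pixels), "R" (3x3) and "t" (3): a world point X has camera coordinates R X + t; the wrist camera has in their place "tool_from_camera" (4x4, takes a point from camera to tool coordinates, whose origin is the TCP and whose axes are the tool frame's). Camera axes: x right, y down, z forward; pixel columns grow to the right and rows downward; lengths in mm; the calibration is good to about 2 mm. A picture is of the moment at which its call begins: read the wrist's pose just before it. camera_info takes no time and is no camera call.
- job_done(): hands the job in, once; it reports no verdict.
The state is a dict: "t": time; "joints": joint angles; "qvel": joint speeds; "tau": joint torques, N m; "eef_pos": TCP position; "tcp_rot": TCP orientation; "ft_force": force on the tool from outside, world axes, zero at the start; "moment": the same for the moment, N m; "opening": opening from 0.0 (shut) to 1.0 (fully open).
Only numpy, scipy, OpenCV 4.12 (cv2) and the standard library are available. Lean on these libraries where they do the work, as an engineer would, in place of code of your own. Each camera call takes 0.05 s, during which the arm holds its last target.

## Working session

There is one attempt and no reset: what is moved stays moved. The work goes in short steps, Python scripts to look and compute and a tool call to move; the robot and the scene stay as the last step left them, time stands still between calls to the robot, and variables do not carry over. Pictures are saved under pics/ and viewed, and the job is handed in when it is done.

Besides the shell and the picture viewer there is one more tool, called after ">>>" as name(argument=value, ...) on one line, values as JSON. servo_tool: Moves the arm, as the interface text tells. Its arguments: {"type":"object","properties":{"rows":{"type":"array","items":{"type":"array","items":{"type":"number"}}}},"required":["rows"]}

```bash
mkdir -p pics; ls; python3 - <<'E'
from cell import *
import cv2, json
print(state()); print(tcp_to_grasp)
for n in ("scene","side","wrist"):
    print(n,camera_info(n))
for n in ("scene","side","wrist"):
    im=read_camera(n); cv2.imwrite(f"pics/{n}0.png",im[:,:,::-1])
E
```

```text
pics
{'t': 0.0, 'joints': array([-1.05610065e-01,  4.91604970e-01,  1.55941691e+00, -2.28819338e-05,
        1.09165372e+00, -1.05617758e-01]), 'qvel': array([ 1.45446669e-04, -9.10767274e-04, -5.67922857e-05,  7.99346914e-05,
       -9.59417971e-04,  1.72723281e-03]), 'tau': array([-9.52334158e-04, -6.12640929e+01, -2.58175153e+01,  6.92750537e-02,
        4.83079045e-02, -1.38641695e-05]), 'eef_pos': array([6.24784846e+02, 3.36886971e-02, 2.14044727e+02]), 'tcp_rot': array([-3.14149867e+00,  1.07905351e-03,  1.83042408e-05]), 'ft_force': array([ 0.84976909, -0.23524699, -0.22314964]), 'moment': array([ 0.02265161, -0.00745861,  0.01329324]), 'opening': 1.0008634081453416}
-18.8
scene {'vfov': 46.34534217864109, 'cx': 244.8308274213591, 'cy': 193.65656334486198, 'R': array([[ 0.44023521,  0.89788051,  0.00188348],
       [ 0.63261224, -0.3086829 , -0.71029334],
       [-0.63717715,  0.31388765, -0.70390328]]), 't': array([-212.62191021, -261.10568968, 1799.82292266])}
side {'vfov': 49.20461035077683, 'cx': 255.5399195654895, 'cy': 189.9342897546178, 'R': array([[-0.94887478, -0.31499036, -0.02043829],
       [-0.15447168,  0.51984477, -0.8401785 ],
       [ 0.27527287, -0.79406705, -0.54192469]]), 't': array([ 477.71346585,  192.04924553, 1023.39292187])}
wrist {'vfov': 59.98190887837733, 'cx': 253.60099909267802, 'cy': 191.54475061041057, 'tool_from_camera': array([[ 9.99999681e-01, -7.93571553e-04, -9.31873412e-05,
        -7.68726768e-02],
       [ 7.91505802e-04,  9.67868862e-01,  2.51454247e-01,
        -7.18803504e+01],
       [-1.09353812e-04, -2.51454241e-01,  9.67869182e-01,
        -1.70303226e+02],
       [ 0.00000000e+00,  0.00000000e+00,  0.00000000e+00,
         1.00000000e+00]])}
```

View pics/scene0.png

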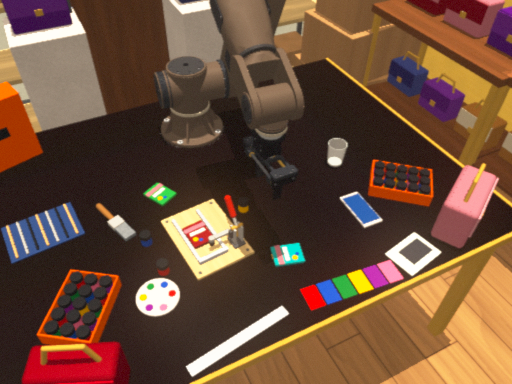

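View pics/side0.png

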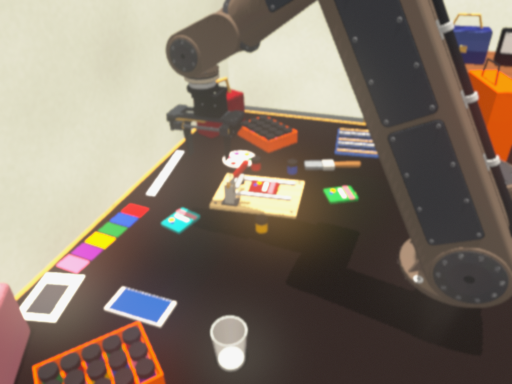

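View pics/wrist0.png

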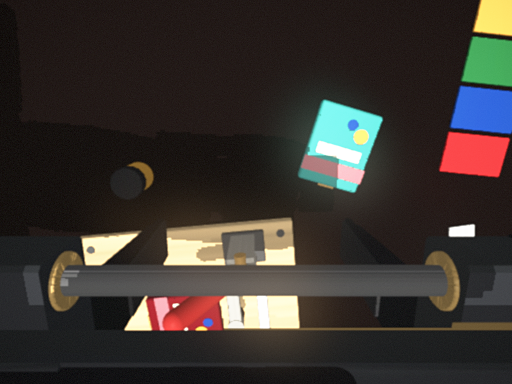

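The scene picture shows the jig at about (207,237) with a wine-red case in its channel at (197,233) and a red lever at (230,207). A turquoise decoy sits at (288,254) and a green one at (160,193). The jars are at (146,239) blue, (163,267) red and (243,207) yellow. I'll look at enlarged crops next.

```bash
python3 - <<'E'
import cv2
a=cv2.imread("pics/scene0.png")[180:290,130:270]; cv2.imwrite("pics/scene0c.png",cv2.resize(a,None,fx=5.4,fy=5.4,interpolation=cv2.INTER_CUBIC))
a=cv2.imread("pics/side0.png")[140:245,190:325]; cv2.imwrite("pics/side0c.png",cv2.resize(a,None,fx=5.6,fy=5.6,interpolation=cv2.INTER_CUBIC))
E
```

```text
(no output)
```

View pics/scene0c.png

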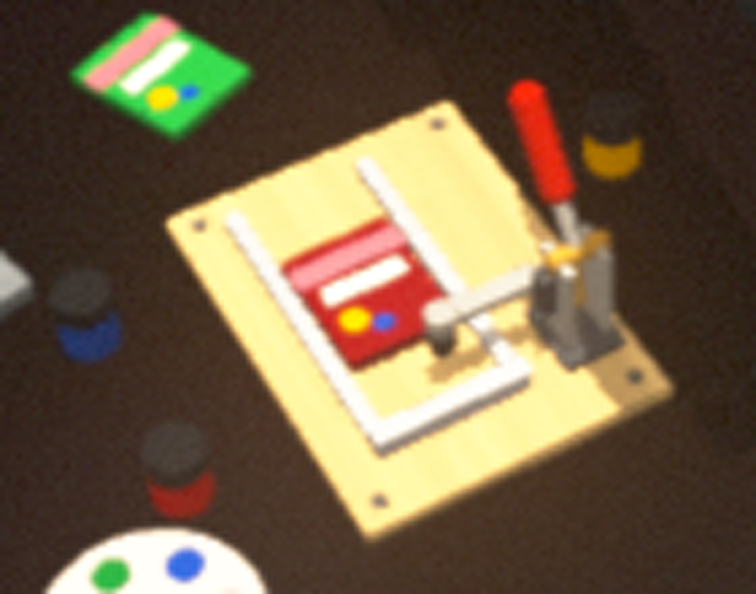

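View pics/side0c.png

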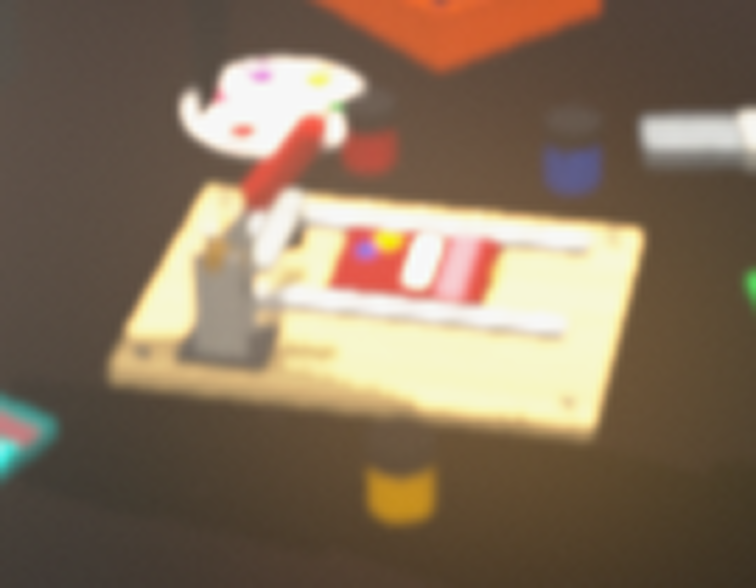

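```bash
cat > h.py <<'E'
import numpy as np, cv2
from scipy.optimize import least_squares
from cell import *
def K(n):
    i=camera_info(n); f=192/np.tan(np.radians(i['vfov'])/2)
    return i,f
def proj(n,X,pose=None):
    i,f=K(n); X=np.atleast_2d(X).astype(float)
    if n=='wrist':
        T=i['tool_from_camera']; p,R=pose
        tool=(X-p)@R
        c=(tool-T[:3,3])@T[:3,:3]
    else: c=X@i['R'].T+i['t']
    return np.c_[f*c[:,0]/c[:,2]+i['cx'], f*c[:,1]/c[:,2]+i['cy']]
def ray(n,uv,pose=None):
    i,f=K(n); d=np.array([(uv[0]-i['cx'])/f,(uv[1]-i['cy'])/f,1.])
    if n=='wrist':
        T=i['tool_from_camera'];p,R=pose
        return p+R@T[:3,3], R@T[:3,:3]@d
    return -i['R'].T@i['t'], i['R'].T@d
def onz(n,uv,z,pose=None):
    o,d=ray(n,uv,pose); return o+d*(z-o[2])/d[2]
def J(p,X):
    x,y,a=p; c,s=np.cos(a),np.sin(a); X=np.atleast_2d(X).astype(float)
    return np.c_[x+c*X[:,0]-s*X[:,1], y+s*X[:,0]+c*X[:,1], X[:,2]]
def rpy(r):
    cr,sr=np.cos(r),np.sin(r)
    from scipy.spatial.transform import Rotation as Ro
    return Ro.from_euler('xyz',r).as_matrix()
E
python3 - <<'E'
from h import *
s=lambda u,v:(130+(u+.5)/5.4-.5,180+(v+.5)/5.4-.5)
d=lambda u,v:(190+(u+.5)/5.6-.5,140+(v+.5)/5.6-.5)
C=[(-130,-75,12),(-130,115,12),(130,115,12),(130,-75,12)]
obs=[('scene',c,s(*u)) for c,u in zip(C,[(167,222),(448,100),(672,388),(372,535)])]
obs+=[('side',c,d(*u)) for c,u in zip(C,[(642,228),(595,430),(110,370),(208,185)])]
def res(p,o): return np.concatenate([proj(n,J(p,c))[0]-u for n,c,u in o])
for o in (obs,obs[:4],obs[4:]):
    r=least_squares(res,[750,0,0],args=(o,)); print(r.x,np.round(r.fun,2))
p=least_squares(res,[750,0,0],args=(obs,)).x
np.save('jig0.npy',p)
# predicted others
P={'stop':(80,0,18),'pivot':(70,90,80),'tip':(70-90*np.sin(np.radians(34)),90,80+90*np.cos(np.radians(34))),'railend':(-105,-43,22),'railendL':(-105,43,22)}
for k,v in P.items():
    w=J(p,v); a=proj('scene',w)[0]; b=proj('side',w)[0]
    print(k,w.round(1),((a-[130,180]+.5)*5.4-.5).round(),((b-[190,140]+.5)*5.6-.5).round())
# case
for n,f,pts in (('scene',s,[(283,268),(388,218),(357,367)]),('side',d,[(500,238),(490,305),(333,288),(350,232)])):
    for u in pts:
        w=onz(n,f(*u),24); a=p[2]; q=w-[p[0],p[1],0]; print(n,u,w.round(1),'jig',(np.cos(a)*q[0]+np.sin(a)*q[1]).round(1),(-np.sin(a)*q[0]+np.cos(a)*q[1]).round(1))
E
```

```text
[ 5.51058766e+02 -1.87245441e+02  9.75203462e-02] [-0.35  0.05 -0.14  0.45  0.14 -0.37 -0.66  0.27 -0.07  1.26 -0.08 -0.49
 -0.23  0.16 -0.04  1.23]
[ 5.51045092e+02 -1.86371193e+02  9.74119307e-02] [-0.09 -0.05  0.1   0.36  0.39 -0.47 -0.38  0.15]
[ 5.51485881e+02 -1.89695872e+02  9.69999170e-02] [-0.02  0.87 -0.04 -0.99 -0.05 -0.33  0.13  0.85]
stop [[ 630.7 -179.5   18. ]] [447. 405.] [255. 258.]
pivot [[612.  -90.9  80. ]] [577. 254.] [223. 249.]
tip [[561.9 -95.8 154.6]] [528. 102.] [312. 133.]
railend [[ 450.7 -240.3   22. ]] [231. 217.] [591. 245.]
railendL [[ 442.4 -154.7   22. ]] [361. 161.] [568. 328.]
scene (283, 268) [ 503.3 -227.    24. ] jig -51.4 -34.9
scene (388, 218) [ 494.  -158.3   24. ] jig -54.0 34.4
scene (357, 367) [ 589.  -215.5   24. ] jig 35.1 -31.8
side (500, 238) [ 501.1 -229.6   24. ] jig -53.8 -37.3
side (490, 305) [ 487.7 -161.7   24. ] jig -60.6 31.6
side (333, 288) [ 574.9 -153.4   24. ] jig 27.0 31.4
side (350, 232) [ 584.8 -211.7   24. ] jig 31.2 -27.6
```

Fitting both views puts the jig at about (551, -187) with yaw 5.6°. The predicted rail ends, pivot and lever tip land on their pixels within a few crop pixels. The case's near edge is at about jig x = -52, so it is roughly 42 mm short.

Candidates for the case are the wine-red one at scene (197,233), the green one at (160,193) and the turquoise one at (288,254). I choose the wine-red one in the channel. Next I move to a vantage point and shut the fingers.

>>> servo_tool(rows=[[0,0,-1,-0.02,0.035,-0.005,0.0],[0,0,-2,-0.04,0.07,-0.01,0.0],[0,0,-3,-0.06,0.105,-0.015,0.0],[0,0,-4,-0.08,0.14,-0.02,0.0],[0,0,-5,-0.1,0.175,-0.025,0.0],[0,0,-5.6,-0.12,0.21,-0.03,0.0],[0,0,-5.6,-0.14,0.245,-0.036,0.0],[0,0,-5.6,-0.145,0.25,-0.036,0.0],[0,0,-5.6,-0.145,0.25,-0.036,0.0]])

```text
t: 1.27
eef_pos: [479.9, -249.8, 250.5]
tcp_rot: [-3.141, 0.0, 0.097]
ft_force: [1.0, 1.0, 0.0]
opening: 0.108
```

```bash
python3 - <<'E'
from h import *
s=state(); np.save('w1.npy',np.r_[s['eef_pos'],s['tcp_rot']]); im=read_camera('wrist'); cv2.imwrite('pics/w1.png',im[:,:,::-1]); cv2.imwrite('pics/w1c.png',cv2.resize(im[:,:,::-1],None,fx=1.55,fy=1.55,interpolation=cv2.INTER_CUBIC))
print(s['eef_pos'],s['tcp_rot'],s['opening'])
E
```

```text
[ 479.89400154 -249.80330074  250.45256535] [-3.14116403e+00  6.31296492e-05  9.68361471e-02] 0.10767995860202853
```

View pics/w1c.png

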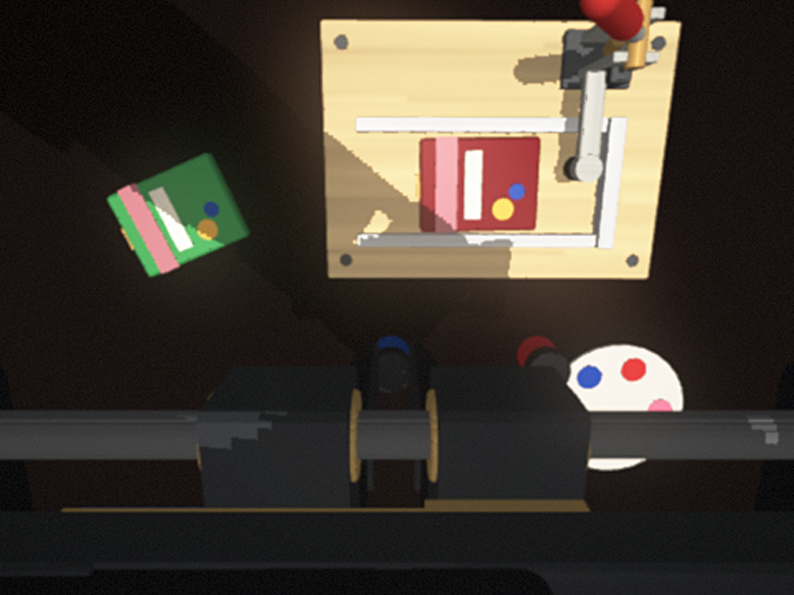

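```bash
python3 - <<'E'
import cv2
a=cv2.imread("pics/w1.png")
cv2.imwrite("pics/w1a.png",cv2.resize(a[5:190,200:445],None,fx=3.2,fy=3.2,interpolation=cv2.INTER_CUBIC))
cv2.imwrite("pics/w1b.png",cv2.resize(a[70:170,225:360],None,fx=5.8,fy=5.8,interpolation=cv2.INTER_CUBIC))
E
```

```text
(no output)
```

View pics/w1a.png

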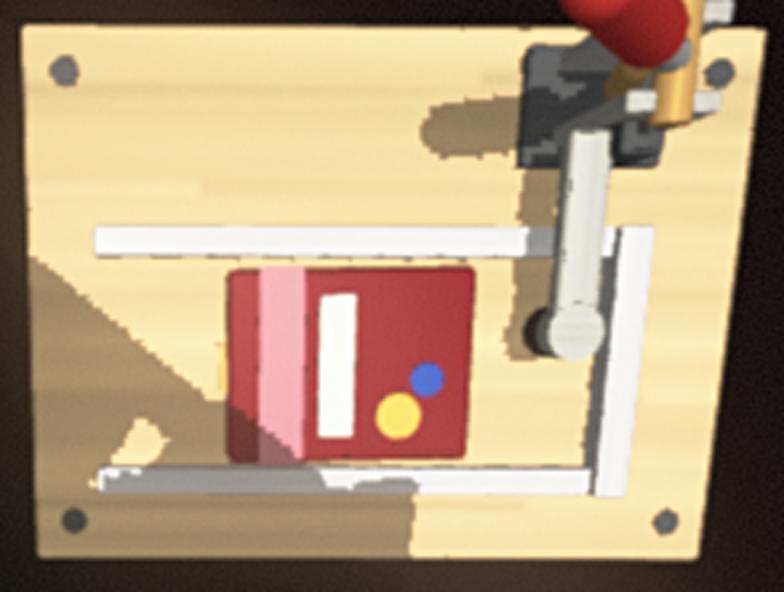

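View pics/w1b.png

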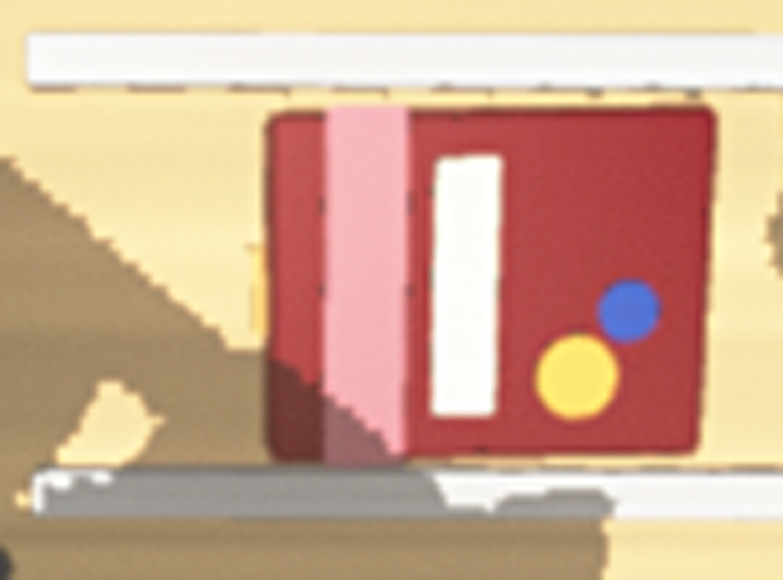

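```bash
python3 - <<'E'
from h import *
w=np.load('w1.npy'); pose=(w[:3],rpy(w[3:]))
a=lambda u,v:(200+(u+.5)/3.2-.5,5+(v+.5)/3.2-.5)
b=lambda u,v:(225+(u+.5)/5.8-.5,70+(v+.5)/5.8-.5)
C=[((-130,115,12),(22,26)),((130,115,12),(766,28)),((130,-75,12),(698,558)),((-130,-75,12),(39,557)),
   ((-105,48,22),(95,227)),((-105,38,22),(95,256)),((-105,-48,22),(102,493)),((-105,-38,22),(102,467))]
res=lambda p,o: np.concatenate([proj('wrist',J(p,c),pose)[0]-a(*u) for c,u in o])
for o in (C,C[:4],C[4:]):
    r=least_squares(res,[551,-187,.0975],args=(o,)); print(r.x.round(4),r.fun.round(2))
p=least_squares(res,[551,-187,.0975],args=(C,)).x
p0=np.load('jig0.npy')
def tojig(p,w):
    q=w-[p[0],p[1],0]; c,s=np.cos(p[2]),np.sin(p[2]); return np.array([c*q[0]+s*q[1],-s*q[0]+c*q[1],w[2]])
np.save('jig1.npy',p)
for u in [(266,108),(716,107),(700,455),(266,460),(248,245),(248,340)]:
    print(u, tojig(p,onz('wrist',b(*u),24 if u[0]!=248 else 18,pose)).round(1))
P={'stop':(80,0,18),'pivot':(70,90,80),'tip':(70-90*np.sin(np.radians(34)),90,80+90*np.cos(np.radians(34))),'foot':(55,12,62)}
for k,v in P.items():
    x=J(p,v); u=proj('wrist',x,pose)[0]; print(k,x.round(1),((u-[200,5]+.5)*3.2-.5).round())
# reproj of stop top corners
for v in [(80,38,28),(80,-38,28),(90,48,28)]:
    u=proj('wrist',J(p,v),pose)[0]; print(v,((u-[200,5]+.5)*3.2-.5).round())
E
```

```text
[ 5.515851e+02 -1.859876e+02  9.510000e-02] [-0.02 -0.22  0.84 -0.6   0.71  0.39 -0.1   0.53  0.03 -0.29  0.18 -0.12
 -0.78  0.48 -0.92  0.34]
[ 5.511529e+02 -1.860959e+02  9.430000e-02] [-0.33 -0.25  0.5  -0.43  0.3   0.53 -0.5   0.5 ]
[ 5.518897e+02 -1.844973e+02  1.081000e-01] [-0.12 -0.38  0.14 -0.21  0.11  0.4  -0.13  0.26]
(266, 108) [-58.3  33.9  24. ]
(716, 107) [30.2 34.2 24. ]
(700, 455) [ 31.8 -34.2  24. ]
(266, 460) [-57.3 -35.3  24. ]
(248, 245) [-61.3   7.6  18. ]
(248, 340) [-61.1 -11.4  18. ]
stop [[ 631.2 -178.4   18. ]] [598. 364.]
pivot [[612.7 -89.7  80. ]] [677.  58.]
tip [[562.6 -94.5 154.6]] [606. -23.]
foot [[ 605.2 -168.8   62. ]] [578. 332.]
(80, 38, 28) [620. 255.]
(80, -38, 28) [598. 471.]
(90, 48, 28) [652. 225.]
```

The wrist view agrees with the other two: jig at about (551.4, -186.3), yaw 5.5°. The wine-red case has its near edge at jig x ≈ -58, its stud reaches to -61, and its far edge is at about +31. I'll descend into the channel behind the case, leaning the body away from the lever.

>>> servo_tool(rows=[[3,0,0,-0.005,-0.02,0.03,0.0],[6,0,0,-0.01,-0.04,0.07,0.0],[10,0,0,-0.0147,-0.0564,0.11,0.0],[10,0,0,-0.0147,-0.0564,0.15,0.0],[10,0,0,-0.0147,-0.0564,0.18,0.0],[10,0,0,-0.0147,-0.0564,0.2,0.0],[10,0,0,-0.0147,-0.0564,0.2,0.0]])

```text
t: 2.2
eef_pos: [459.8, -194.0, 49.5]
tcp_rot: [-2.965, 0.002, 0.099]
ft_force: [0.7, 0.1, 0.7]
opening: 0.008
```

```bash
python3 - <<'E'
from h import *
s=state(); print(s['t'],s['eef_pos'],s['tcp_rot'],s['opening'],s['ft_force'])
for n,c in (('side',(120,265,170,345)),('scene',(110,290,110,290))):
    im=read_camera(n)[:,:,::-1]; cv2.imwrite(f'pics/{n}2.png',im)
    a=im[c[0]:c[1],c[2]:c[3]]; k=min(780/a.shape[1],590/a.shape[0]); cv2.imwrite(f'pics/{n}2c.png',cv2.resize(a,None,fx=k,fy=k,interpolation=cv2.INTER_CUBIC)); print(n,k)
E
```

```text
2.2 [ 459.8228481 -193.9735729   49.4925316] [-2.96521223e+00  2.12748380e-03  9.91442004e-02] 0.008048164000697017 [0.66812733 0.08842929 0.70868897]
side 4.068965517241379
scene 3.2777777777777777
```

View pics/side2c.png

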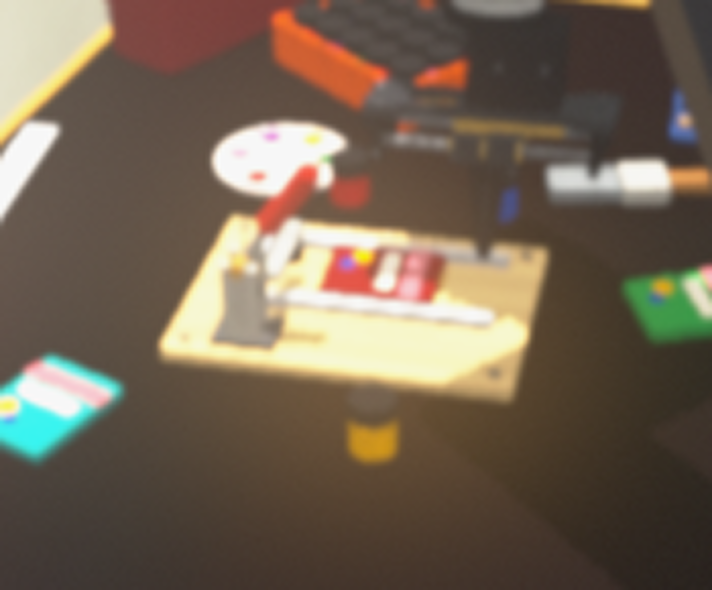

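View pics/scene2c.png

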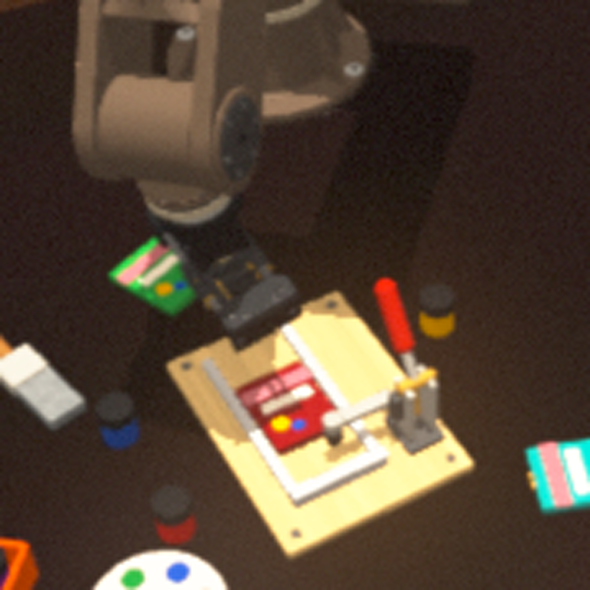

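The side view shows the shut fingertips over the channel's near end at about (483,245), behind the case, with the lever well clear at (290,195). Now I lower to z ≈ 18 and push most of the way.

>>> servo_tool(rows=[[0,0,0,0,0.003,0.016,0.0],[0,0,0,0,0.0055,0.031,0.0],[0,0,0,0,0.0055,0.031,0.0],[0,0,0,0.007,0.0055,0.031,0.0],[0,0,0,0.014,0.0055,0.031,0.0],[0,0,0,0.02,0.0055,0.031,0.0],[0,0,0,0.025,0.0055,0.031,0.0],[0,0,0,0.03,0.0055,0.031,0.0],[0,0,0,0.035,0.0055,0.031,0.0],[0,0,0,0.04,0.0055,0.031,0.0]])

```text
t: 3.55
eef_pos: [499.9, -191.4, 19.2]
tcp_rot: [-2.967, 0.0, 0.098]
ft_force: [-1.6, -0.2, 2.2]
opening: 0.005
```

```bash
python3 - <<'E'
from h import *
s=state(); print(s['t'],s['eef_pos'],s['tcp_rot'],s['opening'],s['ft_force'])
w=np.r_[s['eef_pos'],s['tcp_rot']]; np.save('w3.npy',w)
im=read_camera('wrist')[:,:,::-1]; cv2.imwrite('pics/w3.png',im); cv2.imwrite('pics/w3c.png',cv2.resize(im,None,fx=1.55,fy=1.55,interpolation=cv2.INTER_CUBIC))
im=read_camera('scene')[:,:,::-1]; cv2.imwrite('pics/scene3.png',im); cv2.imwrite('pics/scene3c.png',cv2.resize(im[180:290,140:270],None,fx=5.3,fy=5.3,interpolation=cv2.INTER_CUBIC))
E
```

```text
3.55 [ 499.8931311  -191.35249548   19.18239148] [-2.96693370e+00  1.46120818e-04  9.77862467e-02] 0.004970869419882279 [-1.55692148 -0.23698138  2.17211003]
```

View pics/w3c.png

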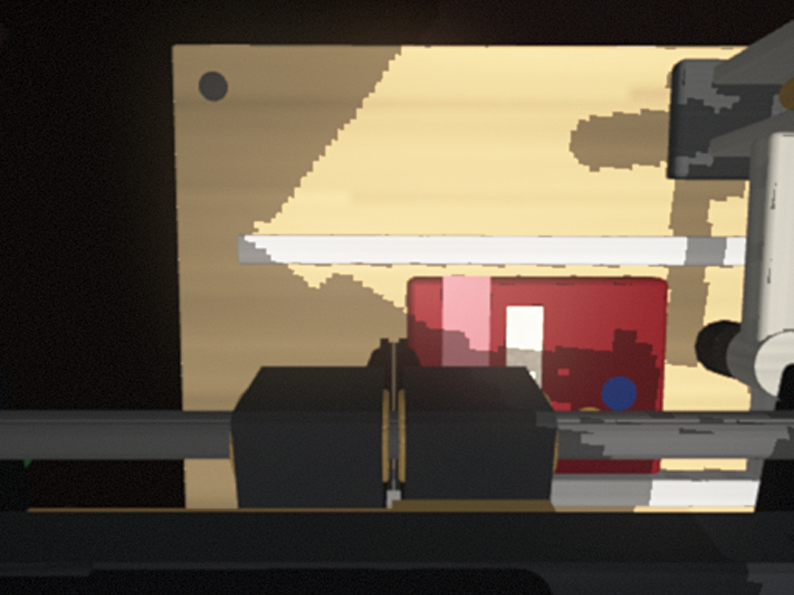

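View pics/scene3c.png

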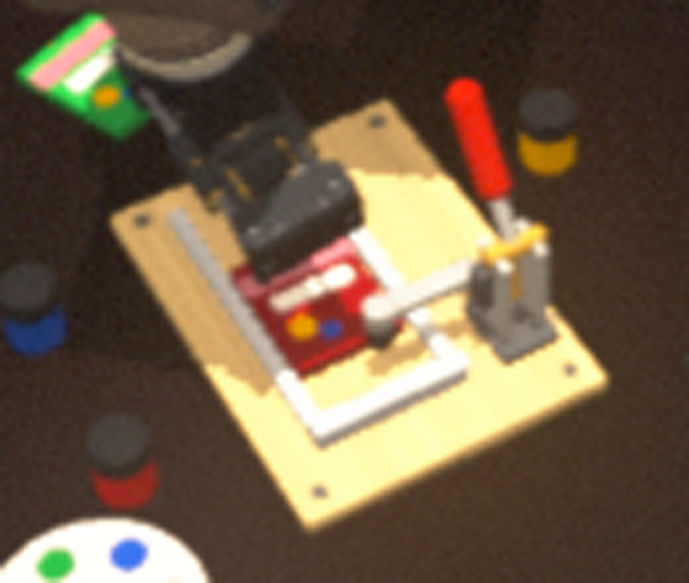

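The wrist view shows the fingertip behind the case's near edge at about (400,350), and the case has started to slide, with roughly 27 mm to go. I'll continue and then creep.

>>> servo_tool(rows=[[0,0,0,0.004,0,0,0.0],[0,0,0,0.008,0,0,0.0],[0,0,0,0.012,0,0,0.0],[0,0,0,0.015,0,0,0.0],[0,0,0,0.018,0,0,0.0],[0,0,0,0.02,0,0,0.0],[0,0,0,0.022,0,0,0.0],[0,0,0,0.023,0,0,0.0]])

```text
t: 4.65
eef_pos: [522.7, -189.2, 19.2]
tcp_rot: [-2.967, -0.0, 0.098]
ft_force: [-1.0, -1.2, 0.7]
opening: 0.005
```

>>> servo_tool(rows=[[0,0,0,0.001,0,0,0.0],[0,0,0,0.002,0,0,0.0],[0,0,0,0.003,0,0,0.0]])

```text
t: 5.03
eef_pos: [525.6, -188.9, 19.2]
tcp_rot: [-2.967, -0.0, 0.098]
ft_force: [-0.0, -0.8, -0.3]
opening: 0.004
```

>>> servo_tool(rows=[[0,0,0,0.001,0,0,0.0],[0,0,0,0.002,0,0,0.0]])

```text
t: 5.28
eef_pos: [527.6, -188.7, 19.2]
tcp_rot: [-2.967, -0.0, 0.098]
ft_force: [0.2, 0.0, -0.6]
opening: 0.003
```

```bash
python3 - <<'E'
from h import *
s=state(); print(s['t'],s['eef_pos'],s['tcp_rot'],s['ft_force'])
w=np.r_[s['eef_pos'],s['tcp_rot']]; np.save('w4.npy',w)
im=read_camera('wrist')[:,:,::-1]; cv2.imwrite('pics/w4.png',im); cv2.imwrite('pics/w4c.png',cv2.resize(im[120:340,200:512],None,fx=2.5,fy=2.5,interpolation=cv2.INTER_CUBIC))
im=read_camera('scene')[:,:,::-1]; cv2.imwrite('pics/scene4.png',im); cv2.imwrite('pics/scene4c.png',cv2.resize(im[200:275,160:250],None,fx=7.5,fy=7.5,interpolation=cv2.INTER_CUBIC))
E
```

```text
5.275 [ 527.64180845 -188.66594349   19.17696   ] [-2.96707624e+00 -7.43175653e-05  9.77659638e-02] [ 0.16795833  0.02192358 -0.56208084]
```

View pics/w4c.png

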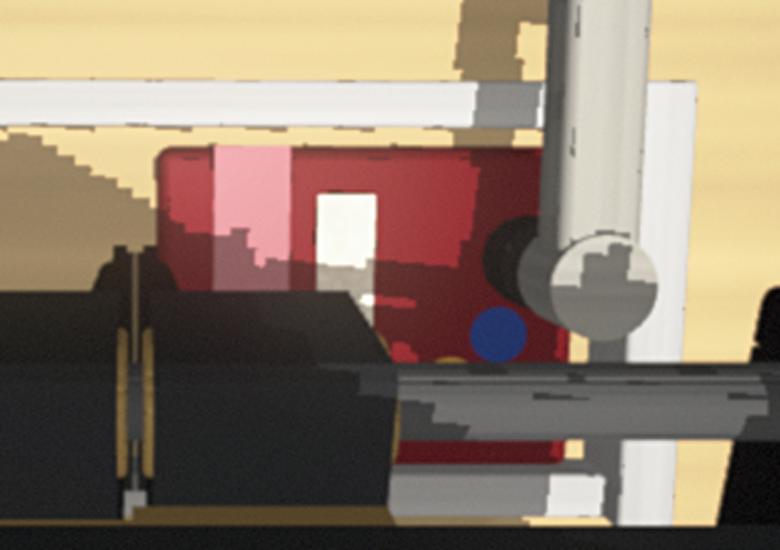

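View pics/scene4c.png

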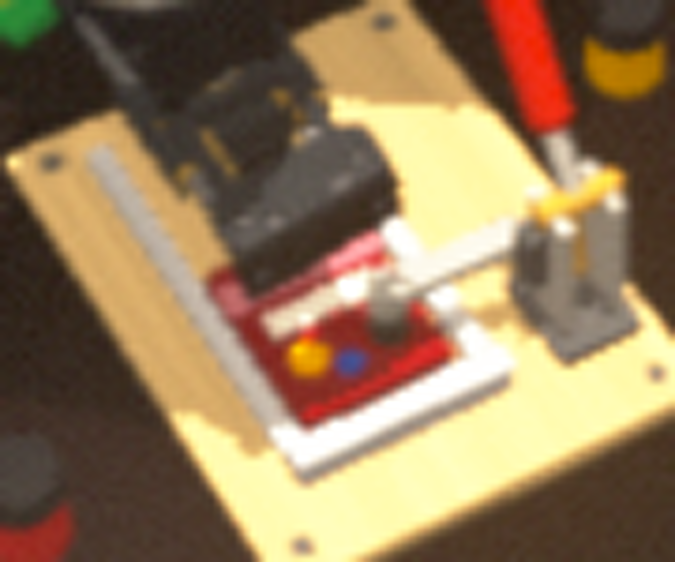

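```bash
cat >> h.py <<'E'
def tojig(p,w):
    q=w-[p[0],p[1],0]; c,s=np.cos(p[2]),np.sin(p[2]); return np.array([c*q[0]+s*q[1],-s*q[0]+c*q[1],w[2]])
E
python3 - <<'E'
from h import *
w=np.load('w4.npy'); pose=(w[:3],rpy(w[3:])); p=np.array([551.4,-186.3,.0955])
b=lambda u,v:(200+(u+.5)/2.5-.5,120+(v+.5)/2.5-.5)
for u,z in [((156,165),24),((570,352),24),((566,455),24),((588,380),12),((588,352),12),((620,500),28),((604,500),22),((627,352),28)]:
    print(u,z,tojig(p,onz('wrist',b(*u),z,pose)).round(1))
print(tojig(p,w[:3]))
E
```

```text
(156, 165) 24 [-19.4  30.3  24. ]
(570, 352) 24 [69.7 -9.8 24. ]
(566, 455) 24 [ 69.8 -32.6  24. ]
(588, 380) 12 [ 80.5 -19.9  12. ]
(588, 352) 12 [ 80.2 -13.3  12. ]
(620, 500) 28 [ 79.6 -40.8  28. ]
(604, 500) 22 [ 79.7 -43.7  22. ]
(627, 352) 28 [79.5 -8.6 28. ]
[-23.87553786  -0.08970266  19.17696   ]
```

In the wrist view the case's far edge is at jig x ≈ 69.8 (crop (566,455)) and the stop's face measures 79.6–80.5, so about 10 mm remains. I'll push on in small steps.

>>> servo_tool(rows=[[0,0,0,0.002,0,0,0.0],[0,0,0,0.004,0,0,0.0],[0,0,0,0.006,0,0,0.0],[0,0,0,0.007,0,0,0.0],[0,0,0,0.008,0,0,0.0]])

```text
t: 6.0
eef_pos: [535.5, -187.9, 19.2]
tcp_rot: [-2.967, 0.0, 0.098]
ft_force: [-1.9, -0.3, 0.7]
opening: -0.0
```

>>> servo_tool(rows=[[0,0,0,0.0007,0,0,0.0],[0,0,0,0.0014,0,0,0.0]])

```text
t: 6.25
eef_pos: [536.2, -187.6, 19.2]
tcp_rot: [-2.966, 0.001, 0.098]
ft_force: [-7.6, -1.4, 4.3]
opening: 0.006
```

The force has risen to 7.6 N and the TCP moved less than commanded, so there is contact with the stop. One more small nudge, then a look.

>>> servo_tool(rows=[[0,0,0,0.0006,0,0,0.0],[0,0,0,0.0006,0,0,0.0]])

```text
t: 6.5
eef_pos: [536.3, -187.5, 19.2]
tcp_rot: [-2.966, 0.002, 0.098]
ft_force: [-8.6, -1.5, 5.0]
opening: 0.005
```

```bash
python3 - <<'E'
from h import *
s=state(); print(s['t'],s['eef_pos'],s['tcp_rot'],s['ft_force'])
w=np.r_[s['eef_pos'],s['tcp_rot']]; np.save('w5.npy',w)
im=read_camera('wrist')[:,:,::-1]; cv2.imwrite('pics/w5.png',im); cv2.imwrite('pics/w5c.png',cv2.resize(im[120:340,200:512],None,fx=2.5,fy=2.5,interpolation=cv2.INTER_CUBIC))
E
```

```text
6.5 [ 536.2695131  -187.50873287   19.16137784] [-2.96586359e+00  2.35852745e-03  9.83216063e-02] [-8.6351913  -1.49072429  4.95869035]
```

View pics/w5c.png

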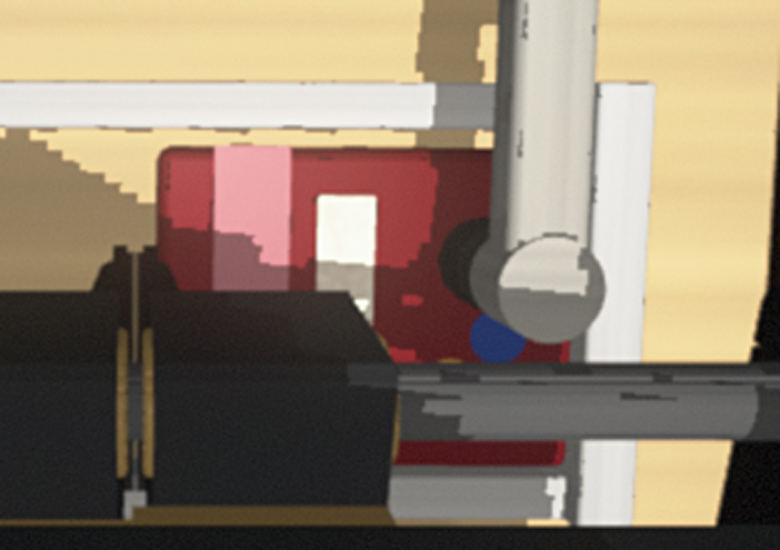

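```bash
python3 - <<'E'
from h import *
w=np.load('w5.npy'); pose=(w[:3],rpy(w[3:])); p=np.array([551.4,-186.3,.0955])
b=lambda u,v:(200+(u+.5)/2.5-.5,120+(v+.5)/2.5-.5)
for u,z in [((157,165),24),((570,352),24),((566,455),24),((581,500),28),((588,352),28)]:
    print(u,z,tojig(p,onz('wrist',b(*u),z,pose)).round(1))
print(tojig(p,w[:3]))
for X in [(-10,30,24),(80,-10,24),(80,-32.6,24),(80,-32.6,28),(80,-32.6,12)]:
    u=proj('wrist',J(p,X),pose)[0]; print(X,((u-[200,120]+.5)*2.5-.5).round())
E
```

```text
(157, 165) 24 [-10.5  30.6  24. ]
(570, 352) 24 [78.3 -9.4 24. ]
(566, 455) 24 [ 78.4 -32.1  24. ]
(581, 500) 28 [ 79.9 -40.3  28. ]
(588, 352) 28 [79.9 -8.2 28. ]
[-15.17680102   0.23954101  19.16137784]
(-10, 30, 24) [159. 168.]
(80, -10, 24) [578. 355.]
(80, -32.6, 24) [573. 457.]
(80, -32.6, 28) [583. 465.]
(80, -32.6, 12) [546. 436.]
```

The case's edges measure at jig x = -10.5 and 78.4. That is home within calibration, but the small shortfall from 80 needs a better look. I'll back the finger off, rise, and view from directly above the stop.

>>> servo_tool(rows=[[0,0,0,-0.005,0,0,0.0],[0,0,0,-0.02,0,0,0.0],[0,0,0,-0.03,-0.006,-0.03,0.0],[0,0,0,-0.03,-0.0174,-0.0985,0.0],[-3,0,0,0.0,0.0,-0.125,0.0],[-6,0,0,0.03,0.018,-0.148,0.0],[-10,0,0,0.06,0.037,-0.17,0.0],[-10,0,0,0.095,0.0572,-0.194,0.0],[-10,0,0,0.095,0.0572,-0.194,0.0],[-10,0,0,0.095,0.0572,-0.194,0.0]])

```text
t: 7.8
eef_pos: [639.7, -267.7, 199.4]
tcp_rot: [-3.14, 0.001, 0.098]
ft_force: [0.4, 0.4, -0.3]
opening: 0.006
```

```bash
python3 - <<'E'
from h import *
s=state(); print(s['t'],s['eef_pos'],s['tcp_rot'],s['ft_force'])
w=np.r_[s['eef_pos'],s['tcp_rot']]; np.save('w6.npy',w)
im=read_camera('wrist')[:,:,::-1]; cv2.imwrite('pics/w6.png',im); cv2.imwrite('pics/w6c.png',cv2.resize(im,None,fx=1.55,fy=1.55,interpolation=cv2.INTER_CUBIC))
E
```

```text
7.8 [ 639.72573828 -267.72943847  199.3860597 ] [-3.14047525e+00  1.26694158e-03  9.76695165e-02] [ 0.40952985  0.44769314 -0.26734717]
```

View pics/w6c.png

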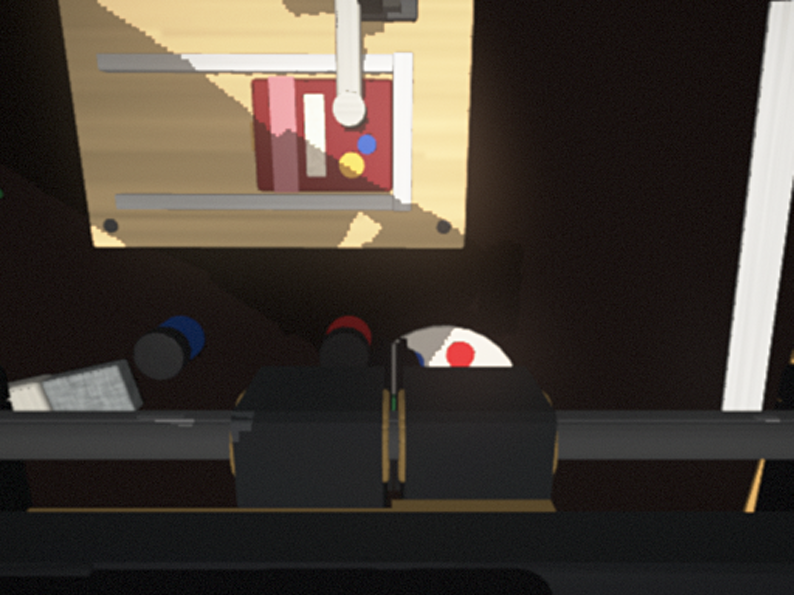

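```bash
python3 - <<'E'
from h import *
a=cv2.imread("pics/w6.png")
cv2.imwrite("pics/w6a.png",cv2.resize(a[30:145,155:275],None,fx=5.2,fy=5.2,interpolation=cv2.INTER_CUBIC))
cv2.imwrite("pics/w6b.png",cv2.resize(a[80:130,235:280],None,fx=12,fy=12,interpolation=cv2.INTER_NEAREST))
E
```

```text
(no output)
```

View pics/w6a.png

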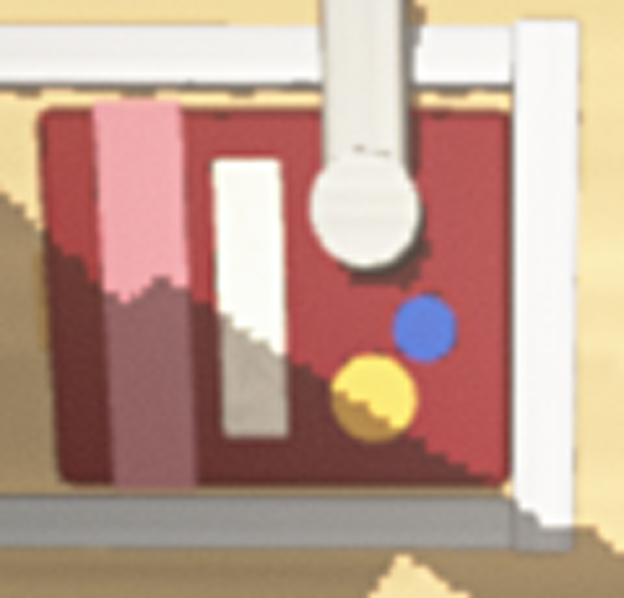

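View pics/w6b.png

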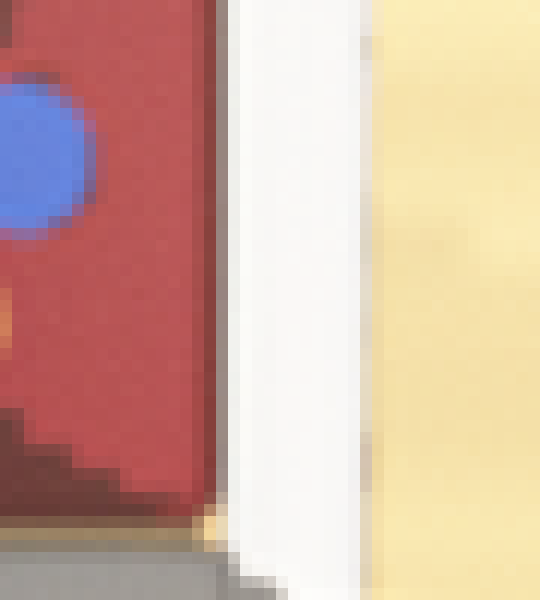

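```bash
python3 - <<'E'
from h import *
a=cv2.imread("pics/w6.png")[:,:,::-1]
for r in (85,100,110,118): print(r,[tuple(int(c) for c in a[r,k]) for k in range(250,257)])
w=np.load('w6.npy'); pose=(w[:3],rpy(w[3:])); p=np.array([551.4,-186.3,.0955])
for X in [(80,-10,28),(80,-10,24),(80,-10,12),(79,-10,24),(-10,-10,24),(-10,20,24)]: print(X,proj('wrist',J(p,X),pose)[0].round(2))
# near edge measured in w6a: (40,130),(55,450) scale 5.2
b=lambda u,v:(155+(u+.5)/5.2-.5,30+(v+.5)/5.2-.5)
for u in [(40,130),(57,455),(511,130),(511,455)]: print(u,np.round(b(*u),1),tojig(p,onz('wrist',b(*u),24,pose)).round(1))
print(tojig(p,onz('wrist',b(514,300),28,pose)).round(2))
# lever tip: TCP targets
for X in [(20-40,90,140),(70,90,170)]: print(X,J(p,X).round(1))
print('TCP now jig',tojig(p,w[:3]).round(1))
E
```

```text
85 [(187, 90, 90), (168, 81, 79), (139, 69, 64), (151, 132, 126), (240, 240, 235), (252, 251, 248), (250, 248, 246)]
100 [(185, 87, 87), (167, 79, 77), (137, 68, 63), (153, 133, 127), (239, 238, 235), (251, 251, 248), (249, 247, 245)]
110 [(184, 85, 85), (167, 78, 75), (133, 63, 59), (153, 137, 130), (242, 242, 238), (251, 251, 248), (248, 247, 244)]
118 [(182, 81, 81), (166, 75, 74), (132, 61, 57), (153, 137, 132), (241, 242, 238), (250, 249, 246), (248, 247, 244)]
(80, -10, 28) [253.73  97.37]
(80, -10, 24) [253.73  97.46]
(80, -10, 12) [253.74  97.74]
(79, -10, 24) [252.73  97.46]
(-10, -10, 24) [163.78  97.34]
(-10, 20, 24) [161.75  65.47]
(40, 130) [162.3  54.6] [-8.8 29.9 24. ]
(57, 455) [165.6 117.1] [ -9.5 -29.3  24. ]
(511, 130) [252.9  54.6] [79.1 30.  24. ]
(511, 455) [252.9 117.1] [ 79.2 -29.2  24. ]
[79.71 -0.48 28.  ]
(-20, 90, 140) [[522.9 -98.6 140. ]]
(70, 90, 170) [[612.5 -90.  170. ]]
TCP now jig [ 80.2 -89.5 199.4]
```

The case centre is at jig x = 35.0 (edges -9.15 and 79.15). In the crop its dark edge meets the stop's white top within a pixel along the whole side, so it is home and square. Next I go over to behind the lever, with z at 215 for clearance.

>>> servo_tool(rows=[[0,0,0,-0.015,-0.025,-0.016,0.0],[0,0,0,-0.037,-0.06,-0.016,0.0],[0,0,0,-0.06,-0.098,-0.016,0.0],[0,0,0,-0.085,-0.138,-0.016,0.0],[0,0,0,-0.1102,-0.1795,-0.016,0.0],[0,0,0,-0.1102,-0.1795,-0.016,0.0],[0,0,0,-0.1102,-0.1795,0.01,0.0],[0,0,0,-0.1102,-0.1795,0.04,0.0],[0,0,0,-0.1102,-0.1795,0.069,0.0],[0,0,0,-0.1102,-0.1795,0.069,0.0]])

```text
t: 9.1
eef_pos: [512.5, -100.2, 129.7]
tcp_rot: [-3.14, 0.003, 0.097]
ft_force: [0.1, -1.0, 0.3]
opening: 0.007
```

```bash
python3 - <<'E'
from h import *
s=state(); p=np.array([551.4,-186.3,.0955]); print(s['t'],s['eef_pos'],s['tcp_rot'],s['ft_force'],tojig(p,s['eef_pos']).round(1))
for n,c in (('side',(110,245,170,345)),('scene',(150,280,150,300))):
    im=read_camera(n)[:,:,::-1]; cv2.imwrite(f'pics/{n}7.png',im)
    a=im[c[0]:c[1],c[2]:c[3]]; k=min(780/a.shape[1],590/a.shape[0]); cv2.imwrite(f'pics/{n}7c.png',cv2.resize(a,None,fx=k,fy=k,interpolation=cv2.INTER_CUBIC)); print(n,k)
E
```

```text
9.1 [ 512.53623366 -100.2170559   129.71498834] [-3.14001619  0.00344951  0.09726454] [ 0.14242242 -0.95219093  0.26836568] [-30.5  89.4 129.7]
side 4.37037037037037
scene 4.538461538461538
```

View pics/side7c.png

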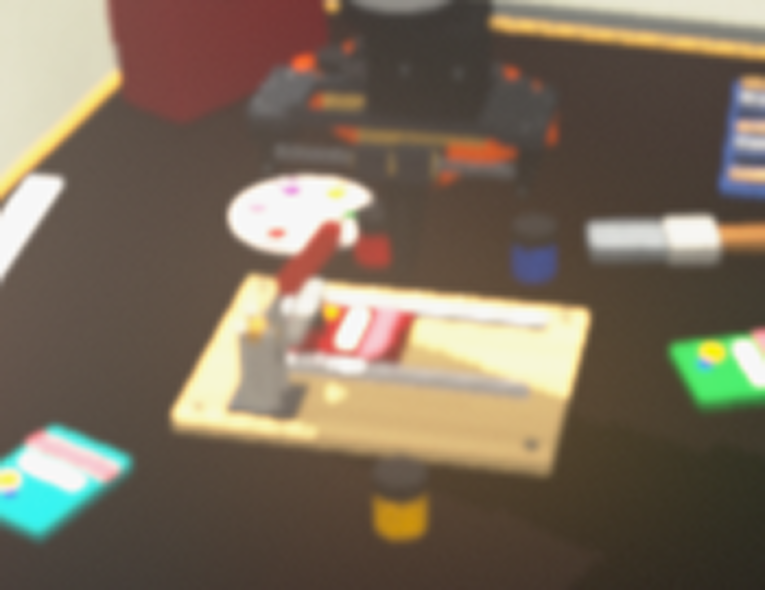

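View pics/scene7c.png

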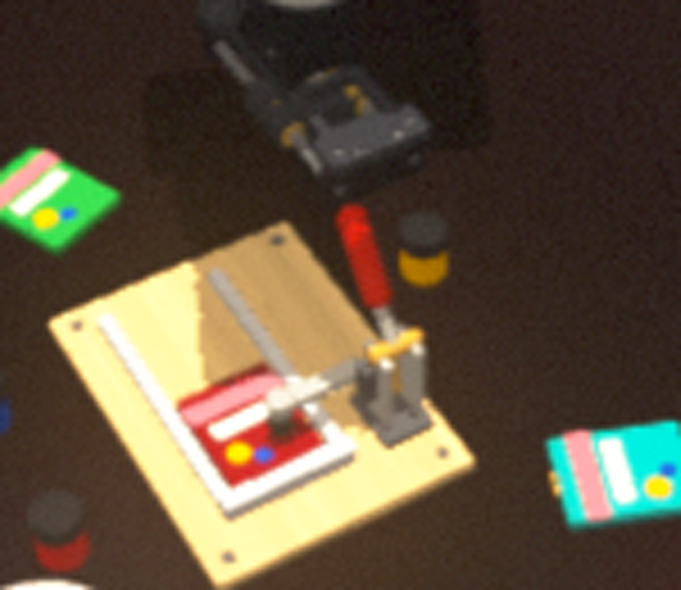

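The fingertips are behind the lever's tip at jig (-30.5, 89.4), z 130. The scene view shows the red grip just in front of the finger at (355,215). Now I push the lever along jig +x.

>>> servo_tool(rows=[[0,0,0,0.006,0,0,0.0],[0,0,0,0.012,0,0,0.0],[0,0,0,0.018,0,0,0.0],[0,0,0,0.024,0,0,0.0],[0,0,0,0.028,0,0,0.0],[0,0,0,0.032,0,0,0.0],[0,0,0,0.036,0,0,0.0],[0,0,0,0.04,0,0,0.0],[0,0,0,0.044,0,0,0.0],[0,0,0,0.048,0,0,0.0]])

```text
t: 10.45
eef_pos: [560.5, -95.4, 131.6]
tcp_rot: [-3.141, 0.002, 0.098]
ft_force: [-6.9, -0.3, 6.8]
opening: 0.004
```

```bash
python3 - <<'E'
from h import *
s=state(); p=np.array([551.4,-186.3,.0955]); print(s['t'],s['eef_pos'],s['tcp_rot'],s['ft_force'],tojig(p,s['eef_pos']).round(1))
for n,c in (('side',(110,245,170,345)),('scene',(150,280,150,300))):
    im=read_camera(n)[:,:,::-1]; cv2.imwrite(f'pics/{n}8.png',im)
    a=im[c[0]:c[1],c[2]:c[3]]; k=min(780/a.shape[1],590/a.shape[0]); cv2.imwrite(f'pics/{n}8c.png',cv2.resize(a,None,fx=k,fy=k,interpolation=cv2.INTER_CUBIC))
E
```

```text
10.45 [560.45017152 -95.39647048 131.64385943] [-3.14120996e+00  2.17241381e-03  9.78420328e-02] [-6.85733151 -0.27901521  6.81890308] [ 17.7  89.6 131.6]
```

View pics/scene8c.png

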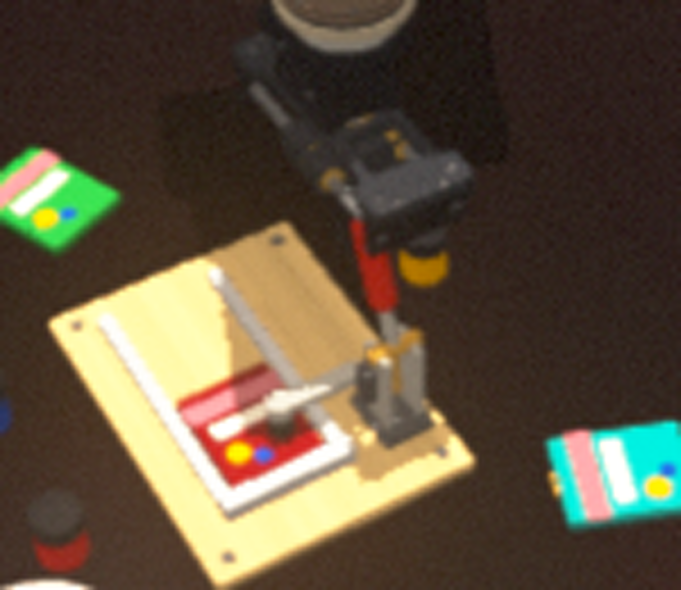

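View pics/side8c.png

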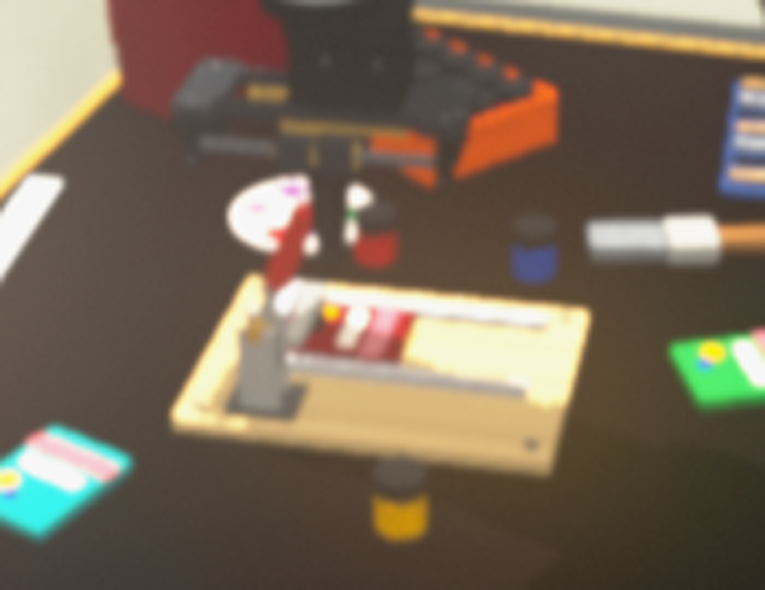

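The lever is moving with the finger at 7 N, as expected. I continue through the centre.

>>> servo_tool(rows=[[0,0,0,0.004,0,0,0.0],[0,0,0,0.008,0,0,0.0],[0,0,0,0.012,0,0,0.0],[0,0,0,0.016,0,0,0.0],[0,0,0,0.02,0,0,0.0],[0,0,0,0.024,0,0,0.0],[0,0,0,0.028,0,0,0.0],[0,0,0,0.032,0,0,0.0]])

```text
t: 11.55
eef_pos: [593.7, -92.3, 131.2]
tcp_rot: [3.142, -0.0, 0.098]
ft_force: [0.2, 0.2, 0.4]
opening: 0.003
```

```bash
python3 - <<'E'
from h import *
s=state(); p=np.array([551.4,-186.3,.0955]); print(s['t'],s['eef_pos'],s['tcp_rot'],s['ft_force'],tojig(p,s['eef_pos']).round(1))
for n,c in (('side',(110,245,170,345)),):
    im=read_camera(n)[:,:,::-1]; cv2.imwrite(f'pics/{n}9.png',im)
    a=im[c[0]:c[1],c[2]:c[3]]; k=min(780/a.shape[1],590/a.shape[0]); cv2.imwrite(f'pics/{n}9c.png',cv2.resize(a,None,fx=k,fy=k,interpolation=cv2.INTER_CUBIC))
E
```

```text
11.55 [593.69303491 -92.30956578 131.2270746 ] [ 3.14152668e+00 -3.73554269e-04  9.77380751e-02] [0.16912842 0.21532268 0.43489797] [ 51.1  89.5 131.2]
```

View pics/side9c.png

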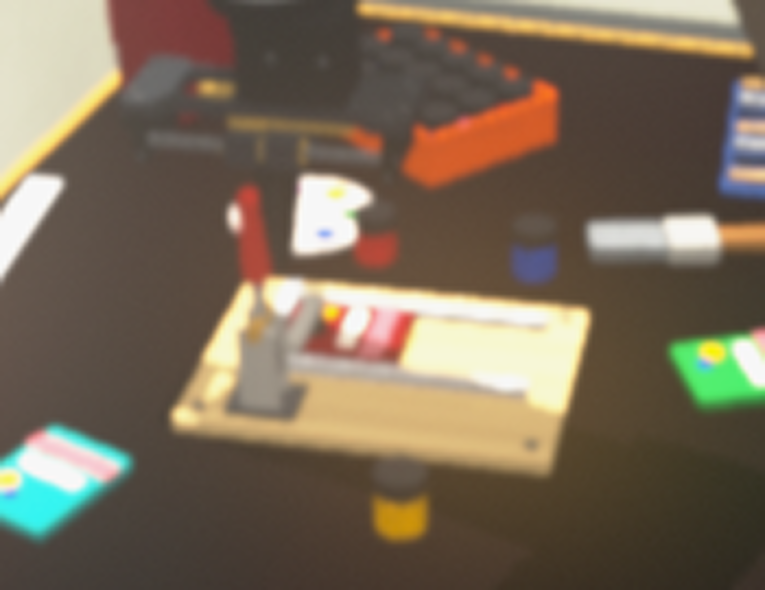

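The force has dropped to zero and the lever is about upright at side (250,235), right at its centre. I push on past it.

>>> servo_tool(rows=[[0,0,0,0.004,0,0,0.0],[0,0,0,0.008,0,0,0.0],[0,0,0,0.012,0,0,0.0],[0,0,0,0.016,0,0,0.0],[0,0,0,0.016,0,0,0.0]])

```text
t: 12.22
eef_pos: [609.5, -90.7, 131.2]
tcp_rot: [3.142, -0.0, 0.098]
ft_force: [-0.5, 0.6, 0.1]
opening: 0.003
```

```bash
python3 - <<'E'
from h import *
s=state(); p=np.array([551.4,-186.3,.0955]); print(s['t'],s['eef_pos'],s['tcp_rot'],s['ft_force'],tojig(p,s['eef_pos']).round(1))
for n,c in (('side',(110,245,170,345)),('scene',(150,280,150,300))):
    im=read_camera(n)[:,:,::-1]; cv2.imwrite(f'pics/{n}10.png',im)
    a=im[c[0]:c[1],c[2]:c[3]]; k=min(780/a.shape[1],590/a.shape[0]); cv2.imwrite(f'pics/{n}10c.png',cv2.resize(a,None,fx=k,fy=k,interpolation=cv2.INTER_CUBIC))
for deg in (-34,-10,0,10,34):
    t=np.radians(deg); X=J(p,(70+90*np.sin(t),90,80+90*np.cos(t)))
    print(deg,((proj('side',X)[0]-[170,110])*4.37).round(),((proj('scene',X)[0]-[150,150])*4.538).round())
E
```

```text
12.225 [609.45073669 -90.71657622 131.22949736] [ 3.14156559e+00 -1.80597133e-04  9.78344674e-02] [-0.50857883  0.63712696  0.14743842] [ 66.9  89.6 131.2]
-34 [328. 233.] [352. 220.]
-10 [275. 209.] [380. 238.]
0 [251. 205.] [392. 252.]
10 [228. 205.] [405. 269.]
34 [178. 219.] [435. 320.]
```

View pics/side10c.png

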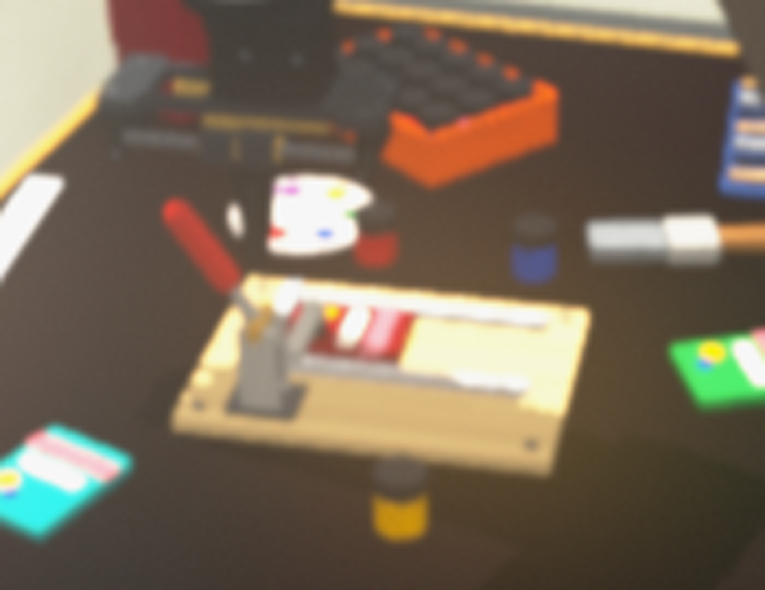

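View pics/scene10c.png

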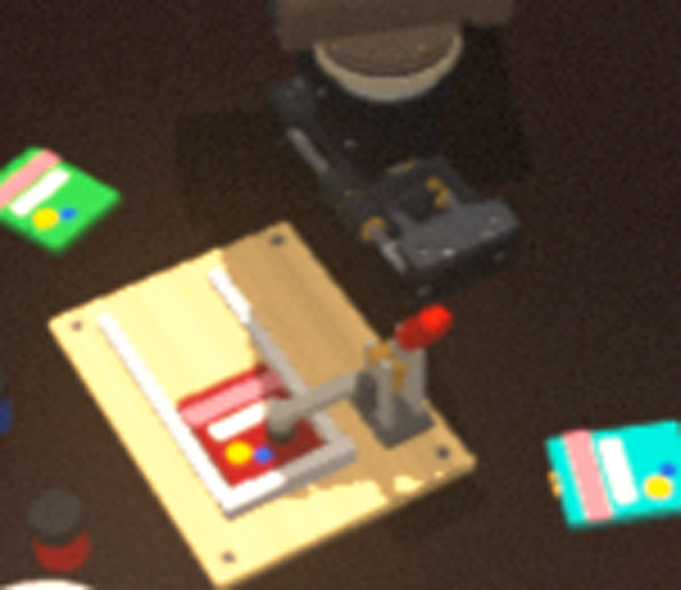

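The lever has snapped across: its end is at side (175,215) and scene (435,318), matching the predicted +34° pose at (178,219) and (435,320). I back off, rise, and check from above.

>>> servo_tool(rows=[[0,0,0,-0.015,0,0,0.0],[0,0,0,-0.037,0,-0.01,0.0],[0,0,0,-0.037,0,-0.05,0.0],[0,0,0,-0.037,0,-0.09,0.0],[0,0,0,-0.025,0.04,-0.09,0.0],[0,0,0,-0.01,0.085,-0.09,0.0],[0,0,0,0.005,0.13,-0.09,0.0],[0,0,0,0.013,0.18,-0.08,0.0],[0,0,0,0.013,0.18,-0.07,0.0],[0,0,0,0.013,0.18,-0.07,0.0]])

```text
t: 13.58
eef_pos: [638.5, -268.2, 200.3]
tcp_rot: [-3.14, 0.002, 0.097]
ft_force: [-0.5, 0.8, -0.5]
opening: 0.005
```

```bash
python3 - <<'E'
from h import *
s=state(); p=np.array([551.4,-186.3,.0955]); print(s['t'],s['eef_pos'],s['tcp_rot'],s['ft_force'],tojig(p,s['eef_pos']).round(1))
w=np.r_[s['eef_pos'],s['tcp_rot']]; np.save('w11.npy',w)
im=read_camera('wrist')[:,:,::-1]; cv2.imwrite('pics/w11.png',im); cv2.imwrite("pics/w11a.png",cv2.resize(im[10:145,155:300],None,fx=4.3,fy=4.3,interpolation=cv2.INTER_CUBIC))
for n in ('side','scene'):
    im=read_camera(n)[:,:,::-1]; cv2.imwrite(f'pics/{n}11.png',im)
a=cv2.imread('pics/side11.png'); cv2.imwrite('pics/side11c.png',cv2.resize(a[140:245,190:325],None,fx=5.6,fy=5.6,interpolation=cv2.INTER_CUBIC))
E
```

```text
13.575 [ 638.52583685 -268.15134091  200.26513787] [-3.14010252e+00  1.87260905e-03  9.72083661e-02] [-0.46181893  0.83714671 -0.45169439] [ 78.9 -89.8 200.3]
```

View pics/w11a.png

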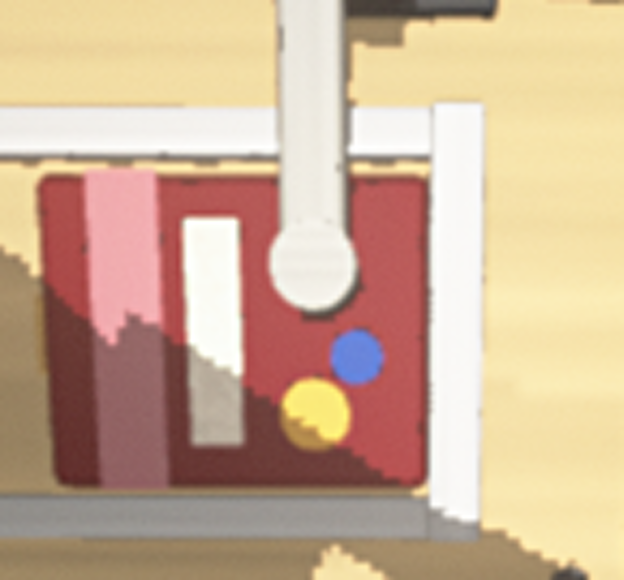

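View pics/side11c.png

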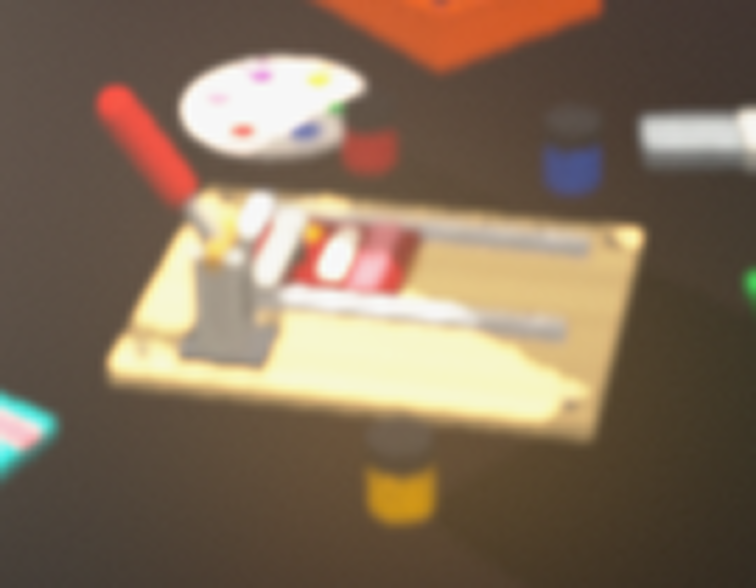

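View pics/scene11.png

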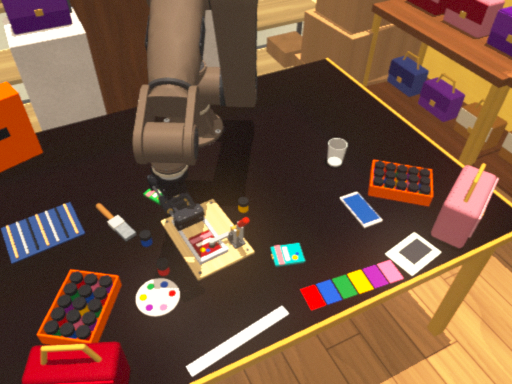

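```bash
python3 - <<'E'
from h import *
w=np.load('w11.npy'); pose=(w[:3],rpy(w[3:])); p=np.array([551.4,-186.3,.0955])
b=lambda u,v:(155+(u+.5)/4.3-.5,10+(v+.5)/4.3-.5)
for u,z in [((41,200),24),((56,465),24),((428,200),24),((428,465),24),((431,350),28)]: print(u,tojig(p,onz('wrist',b(*u),z,pose)).round(1))
a=cv2.imread("pics/w11.png")[:,:,::-1]
for r in (85,100,115): print(r,[tuple(int(c) for c in a[r,k]) for k in range(251,258)])
# arm end disc centre/top height: foot x=55,y=12 top 62 (open) vs 50 (clamped)
for z in (62,50): print(z,((proj('wrist',J(p,(55,12,z)),pose)[0]-[155,10]+.5)*4.3-.5).round(1))
w6=np.load('w6.npy'); print('open view pred',((proj('wrist',J(p,(55,12,62)),(w6[:3],rpy(w6[3:])))[0]-[155,30]+.5)*5.2-.5).round(1),'measured ~(366,212)')
for n in ('scene','side'):
    d=cv2.absdiff(cv2.imread(f'pics/{n}0.png'),cv2.imread(f'pics/{n}11.png')).max(2); print(n)
    for nm,X in dict(jr=0).items(): pass
E
```

```text
(41, 200) [-8.6 28.5 24. ]
(56, 465) [ -9.  -30.2  24. ]
(428, 200) [79.1 28.5 24. ]
(428, 465) [ 79.1 -30.1  24. ]
(431, 350) [79.8 -4.2 28. ]
85 [(186, 89, 89), (176, 85, 83), (149, 72, 68), (148, 115, 110), (225, 220, 212), (250, 250, 247), (250, 250, 248)]
100 [(186, 88, 87), (173, 82, 81), (146, 69, 65), (142, 113, 106), (222, 218, 211), (249, 249, 246), (250, 249, 246)]
115 [(186, 85, 86), (170, 77, 75), (141, 64, 60), (150, 126, 120), (235, 235, 229), (250, 249, 246), (248, 246, 243)]
62 [309.7 259.9]
50 [314.3 265.7]
open view pred [366.7 211.3] measured ~(366,212)
scene
side
```

The case is still home: its edges are at -8.8 and 79.1, centre 35.1. The foot's disc at crop (314,265) matches the lowered height of 50 mm, predicted at (314,266), not the open height at (310,260). The jars, cup, phone, palette and brush look unmoved, and the robot is clear. I hand the job in.

```bash
python3 - <<'E'
from cell import *
print(job_done()); s=state(); print(s['t'],s['ft_force'])
E
```

```text
the job is handed in; nothing more can be done
None
the job is handed in; nothing more can be done
```

I pushed the wine-red card case home against the stop with the shut fingertips. Then I pushed the red lever away from the robot past its centre, and it snapped across and lowered the foot onto the case. The job was handed in at about 14 s of the 45 s, with the arm clear of everything.

- **Case:** it met the stop at about 9 N. Afterwards its centre measured jig x ≈ 35.1 mm (35 is home), with the far edge parallel to the stop. One reading during the push put the case about 1 mm short. The view from directly above showed no gap, and the difference is within the 2 mm calibration.
- **Lever and foot:** the lever's end matched the thrown position in both the scene and side pictures. The foot's arm measured at its lowered height, 12 mm below open. Clamping force itself was not measured.
- **Everything else:** the jars, cup, phone, palette and brush looked unmoved in the scene picture; I judged this by eye, not by measurement.

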